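# Clear the leaning stone slab, unlatch the instrument case and raise its lid

## Robot

A 6-joint arm with a two-finger parallel gripper is mounted at the origin on the work surface. World frame = base frame: x ahead of the robot, y to its left, z up, the work surface at z = 0. Lengths are in m, angles in rad, forces in N, time in s.
With the tool pointing down it reaches from about 0.3 to 1 m from the base axis. Payload 5.1 kg.
Tool frame: the origin (TCP) lies midway between the tips of the shut fingers; the grasp point (between the pads) lies arm.hold_point_z behind it (arm.hold_point_z is the distance from the TCP to the grasp point, in m); z points along the fingers, y is the line along which they close (so a half turn about z gives the same grasp; the last joint's range is limited). The gripper opens to 95 mm and grips with 3 to 60 N. Pads are 20 mm wide; open, the fingers measure 119 mm over their backs; the gripper's body (75 mm by 180 mm) begins 59 mm behind the grasp point.
Start: joints at [-1.307, 0.124, 1.65, -0, 1.367, -0.083], TCP at [0.221, -0.611, 0.215] pointing down, gripper open.
Joint ranges: [-2.61, 2.61], [-1.02, 2.33], [0.03, 2.71], [-1.35, 4.49], [0.32, 2.68], [-2.91, 2.91]. Speed limits (rad/s): [2.57, 2.57, 3.14, 3.14, 3.14, 3.14].

## Interface

Orientations are given as a unit quaternion [x, y, z, w].
In Python, from cell import arm gives the robot as it stands.
- The arm moves only by the tool play_rows, never from a script. Its argument "plan" is one flat list of numbers, 7 for each row, row after row: the shift along the tool's x, y, z in cm, then the turn, a rotation vector about the tool's x, y, z in degrees, then the closure, from -1 (fully open) to 1 (shut). A call has 1 to 12 rows; each row is the pose to reach, as a shift and turn from the pose commanded when the call began, along the tool's axes at that moment; what a row does not reach only later rows make up. A row lasts 1/8 s, in which the tool goes at most 62.5 mm and 10.7 degrees, less where a joint would pass 70% of its speed; a pose out of reach is approached as far as the arm can. A call with a gripper value outside its range is refused whole. The fingers move at their own pace and stop on an object; the grip force is fixed at half the most. Time passes only in rows, so rows that repeat a pose let the fingers close. It gives the time, the measured TCP pose, the force, the opening and the grip force at its end, in the units of the state.
- arm.get_state(): the state, without advancing time (a new reading comes with each control period).
- arm.read_camera(name): name is "side" or "top" or "wrist"; returns the picture (400x640x3 uint8, red, green, blue); there is no depth.
- arm.calibration(name): a dict with "K" (3x3 intrinsics, pixels), "world_from_camera" (4x4, takes a point from camera to world coordinates). Camera axes: x right, y down, z forward; pixel columns grow to the right and rows downward; lengths in m; the calibration is good to about 2 mm. A picture is of the moment at which its call begins: read the wrist's pose just before it. calibration takes no time and is no camera call; for the wrist camera it gives the pose at the moment of the call.
- arm.job_done(): hands the job in; it is judged then, once.
Trained networks look in the newest picture that a camera, given by its name, has taken for a name from the list of things; names that differ only in an ending like _2 or _b are one class to them, and where a whole thing is asked for, a point or a joint stands for the part that bears it (a point fixed in the world has none). Each returns a list of dicts, best first, with "p" (0 to 1); they miss things now and then, are a little off and sometimes report something else, mostly with a low value. They report only what shows in the picture. A call takes as long as a camera call. They do not tell look-alikes from the thing itself.
- arm.find_in(camera, name): "bbox" ([left, top, right, bottom] in pixels, round what is visible of it).
The state is a dict: "clock": time; "joints": joint angles; "qd": joint speeds; "effort": joint torques, N m; "eef_pos": TCP position; "eef_rot": TCP orientation; "contact_force": force on the tool from outside, world axes, zero at the start; "wrist_torque": the same for the moment, N m; "width": opening from 0.0 (shut) to 1.0 (fully open); "grip_force": force on a finger pad.
Only numpy, scipy, OpenCV 4.12 (cv2) and the standard library are available. Lean on these libraries where they do the work, as an engineer would, in place of code of your own. Each camera call takes 0.05 s, during which the arm holds its last target. There are 200 camera calls.

## Task

The stone mixing slab is leaning against the latch of the instrument case. Stand it gently in the wooden slab rest first, squarely and in the middle, leaning against the rest's back plate with its foot on the ledge; then flip the orange latch fully open and raise the blue lid to at least 60 degrees so that it stays up. Do not let the slab fall or strike the rest hard, and leave the dental articulator, the jar and the brush where they are.

Things in the scene. Friction and masses are not known exactly. Their poses are not given: they have to be found in the camera images.
- case: Dark grey fixed instrument case, 130 (x) x 190 (y) x 82 mm high without its lid. Origin: centre of its underside; z up, x points to its front, where the latch is (away from the robot).
- lid (a joint): Hinge angle of the blue lid (132 mm from hinge to front edge, 192 mm wide, 8 mm thick, top 90 mm above the bench when shut, 0.3 kg): 0 shut, grows as the front edge rises and swings towards the robot, stop at 1.75. A stiff friction hinge (0.32 N m) keeps it at whatever angle it is left. The latch claw holds it shut until the latch is open.
- lid_handle (a point): Middle of the steel bar handle on the lid; the bar is 10 mm thick, 90 mm long along the case's y, and runs 35 mm above the lid's top face over the lid's middle (66 mm from the hinge, 125 mm above the bench when shut). Its frame turns with the lid.
- lid_hinge (a point): Point on the lid's hinge axis, along the case's y at the rim on the robot's side: 65 mm behind the case centre, 82 mm above the bench.
- latch (a joint): Angle of the over-centre latch: 0 shut (lever upright), grows as the top of the lever swings out to the case's front and down, 1.45 rad fully open (lever sticking out almost level). A spring holds it shut below 0.5 rad (about 8 N at the tab to start it moving, less as it nears 0.5) and snaps it fully open by itself above 0.5 rad.
- latch_tab (a point): Middle of the upper edge of the orange latch lever, a plate 6 mm thick and 44 mm wide. When shut it stands upright just in front of the lid, its tab rising 22 mm above the lid's top face. A steel claw 4 mm thick, 30 mm wide reaches 12 mm back from it over the lid's edge, its top 5 mm above the lid. Push the tab from the lid side towards the front.
- slab: Loose reddish stone mixing slab, 110 (y) x 195 (z) x 10 mm thick (x), 0.3 to 0.6 kg. Origin: centre of its lower end face; z runs up along the slab, x is its thickness. At the start it stands on the bench in front of the case, leaning 28 degrees from vertical back towards the robot onto the latch tab, about 127 mm up the slab; its upper 65 mm stand free.
- rest: Fixed wooden slab rest, base 130 x 130 x 12 mm. Origin: centre of its underside; z up, x to its front (away from the robot). On it a back plate 120 mm wide, 95 mm long, leaning 32 degrees from vertical with its top towards -x (nearer the robot), a flat ledge 40 mm deep in front of it, and a lip 10 mm high along the ledge's front edge.
- rest_seat (a point): Middle of the line where the front face of the rest's back plate meets the ledge: 12 mm above the bench, 10 mm in front of the rest's centre. Axes as the rest's. The ledge runs from here 40 mm in x to the lip. The back face of the slab goes against the back plate with its lower edge on the ledge near here.
- articulator: Bystander: steel dental articulator with plaster jaws, 85 x 90 x 106 mm high, loose. Origin: centre of its underside.
- jar: Bystander: closed amber jar, 48 mm wide, 60 mm high, loose. Origin: centre of its underside.
- brush: Bystander: brush lying on the bench, along its x axis, loose.
- latch_hinge (a point): Point on the latch lever's hinge axis, along the case's y: 73 mm in front of the case centre, 42 mm above the bench, 70 mm below the tab's upper edge when shut.
Not all that is in view belongs to the job. There is more than one size of the case; the one meant has the size given above.

How it is judged:
On the way, in this order (a step that is already met when the one before it is completed fails the run):
1. the slab stands in the rest, released, while the latch is still shut (x of slab in the frame of rest_seat between -0.004 and 0.038 m and y of slab in the frame of rest_seat between -0.03 and 0.03 m and z of slab in the frame of rest_seat between -0.003 and 0.009 m and angle between slab's own z axis and vertical between 0.4 and 0.9 rad and angle between the y axis of slab and the y axis of rest, either way round below 0.3 rad and linear speed of slab below 0.02 m/s and contact force between slab and the fingers below 0.3 N and value of joint latch below 0.2 rad), for 0.2 s.
2. the latch is flipped fully open while the lid is still down (value of joint latch above 1.3 rad and value of joint lid below 0.15 rad), for 0.2 s.
3. the lid is raised (value of joint lid above 0.98 rad), for 0.2 s.
At the end, for the whole second after the job is handed in: Slab at rest on the rest's ledge, leaning 23 to 51 degrees, foot within 30 mm of the seat's middle sideways and behind the lip, square to the rest within 17 degrees; latch above 1.3 rad; lid still, at 0.98 rad (56 degrees) or more (x of slab in the frame of rest_seat between -0.004 and 0.038 m and y of slab in the frame of rest_seat between -0.03 and 0.03 m and z of slab in the frame of rest_seat between -0.003 and 0.009 m and angle between slab's own z axis and vertical between 0.4 and 0.9 rad and angle between the y axis of slab and the y axis of rest, either way round below 0.3 rad and linear speed of slab below 0.02 m/s and value of joint latch above 1.3 rad and value of joint lid above 0.98 rad and velocity of joint lid between -0.05 and 0.05 rad/s); the robot touches nothing.
It fails at once if the slab falls over (more than 63 degrees from vertical) (angle between slab's own z axis and vertical above 1.1 rad).
It fails at once if the slab strikes or is pressed on the rest with more than 40 N (contact force between slab and rest above 40 N).
It fails at once if the articulator is moved more than 30 mm (distance of articulator from where it was at the start of the episode above 0.03 m).
It fails at once if the jar is moved more than 30 mm (distance of jar from where it was at the start of the episode above 0.03 m).
It fails at once if the brush is moved more than 30 mm (distance of brush from where it was at the start of the episode above 0.03 m).
It also fails if it takes over 72 s, if anything falls off the work surface, if the arm or the gripper's body presses on something with over 40 N, if the wrist force passes 120 N, or if a joint passes its speed limit or range.

## Working session

There is one attempt and no reset: what is moved stays moved. The work goes in short steps, Python scripts to look and compute and a tool call to move; the robot and the scene stay as the last step left them, time stands still between calls to the robot, and variables do not carry over. Pictures are saved under pics/ and viewed, at most 10 in all, crops included, and the job is handed in when it is done.

Besides the shell and the picture viewer there is one more tool, called after "Request:" by a JSON object that holds its "fn" and its "kwargs". play_rows: Moves the arm, as the interface text tells. Its arguments: {"type":"object","properties":{"plan":{"type":"array"}},"required":["plan"]}

```bash
mkdir -p pics; ls; cat > h.py <<'E'
import numpy as np, cv2
from scipy.spatial.transform import Rotation as R
from cell import arm
def snap(c,f):
    im=arm.read_camera(c); cv2.imwrite('pics/'+f+'.png',im[...,::-1]); return im
def proj(c,P):
    k=arm.calibration(c);T=np.linalg.inv(k['world_from_camera']);p=np.atleast_2d(P)@T[:3,:3].T+T[:3,3]
    q=p@k['K'].T; return q[:,:2]/q[:,2:]
def ray(c,u,v,z):
    k=arm.calibration(c);T=np.array(k['world_from_camera']);d=T[:3,:3]@np.linalg.solve(k['K'],[u,v,1]);o=T[:3,3]
    return o+d*(z-o[2])/d[2]
def rel(p,Rm=None):
    "target world pos (and tool rotation matrix) -> shift cm, rotvec deg in tool axes"
    s=arm.get_state();r=R.from_quat(s['eef_rot'])
    sh=r.inv().apply(np.array(p)-s['eef_pos'])*100
    rv=np.zeros(3) if Rm is None else (r.inv()*R.from_matrix(Rm)).as_rotvec(degrees=True)
    return np.round(sh,2),np.round(rv,1)
E
python3 - <<'E'
from h import *
print(arm.get_state(),arm.hold_point_z)
for c in ['top','side']:
    snap(c,c+'0'); k=arm.calibration(c); print(c,k['K'],np.round(k['world_from_camera'],3))
    for n in ['case','slab','rest','latch_tab','lid','lid_handle','articulator','jar','brush']:
        print(n,[(np.round(d['bbox']).tolist(),round(d['p'],2)) for d in arm.find_in(c,n)[:3]])
E
```

```text
pics
{'clock': 0.0, 'joints': array([-1.30657072e+00,  1.24491593e-01,  1.65166011e+00, -5.26848753e-05,
        1.36747566e+00, -8.25911184e-02]), 'qd': array([ 1.60283332e-03, -4.09961745e-04,  6.40997657e-04,  3.57546508e-04,
       -5.79011121e-05, -3.37654406e-04]), 'effort': array([ 2.06019409e-03, -4.17598772e+01, -3.59933531e+01,  7.74949626e-02,
        4.91957681e-02, -1.85388749e-04]), 'eef_pos': array([ 0.22073668, -0.61069833,  0.21340399]), 'eef_rot': array([ 9.85000976e-01,  1.72545767e-01, -1.17954604e-04, -1.01082397e-03]), 'contact_force': array([-0.89978475,  0.58748593,  0.09531966]), 'wrist_torque': array([-0.06160135, -0.01920745, -0.00823594]), 'grip_force': 0.0, 'width': 0.999301100273826} 0.0188
top [[380.90163689   0.         327.4634658 ]
 [  0.         380.90163689 196.41974762]
 [  0.           0.           1.        ]] [[ 0.022 -1.     0.023  0.504]
 [-0.999 -0.023 -0.046  0.017]
 [ 0.047 -0.022 -0.999  0.888]
 [ 0.     0.     0.     1.   ]]
case [([263.0, 234.0, 329.0, 288.0], 0.86), ([275.0, 139.0, 369.0, 204.0], 0.78)]
slab [([289.0, 116.0, 352.0, 148
[... 609 characters left out ...]
        ]] [[-0.804 -0.368  0.467  0.13 ]
 [-0.594  0.472 -0.652  0.563]
 [ 0.02  -0.801 -0.598  0.644]
 [ 0.     0.     0.     1.   ]]
case [([258.0, 183.0, 360.0, 278.0], 0.87), ([336.0, 246.0, 414.0, 332.0], 0.69)]
slab [([246.0, 161.0, 307.0, 233.0], 0.71), ([315.0, 325.0, 342.0, 371.0], 0.39)]
rest [([345.0, 153.0, 415.0, 201.0], 0.64)]
latch_tab [([278.0, 186.0, 293.0, 203.0], 0.53)]
lid [([258.0, 184.0, 359.0, 250.0], 0.97), ([341.0, 245.0, 412.0, 311.0], 0.76)]
lid_handle [([339.0, 245.0, 413.0, 311.0], 0.79), ([257.0, 177.0, 356.0, 248.0], 0.63)]
articulator [([145.0, 294.0, 229.0, 389.0], 0.72)]
jar [([314.0, 325.0, 342.0, 370.0], 0.95)]
brush [([389.0, 207.0, 453.0, 251.0], 0.55)]
```

View pics/top0.png

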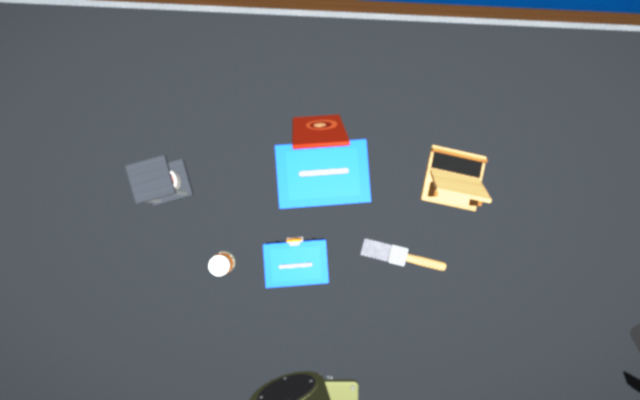

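View pics/side0.png

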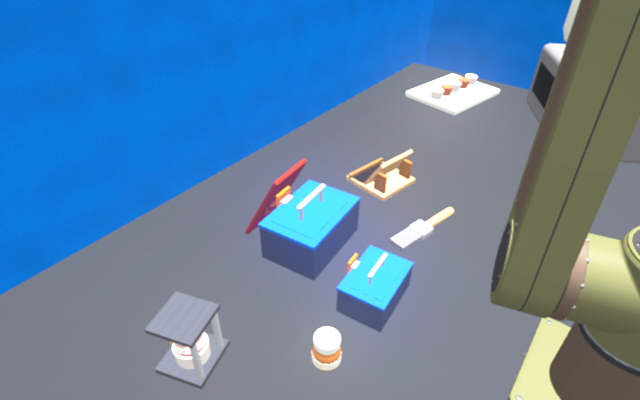

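The top view shows the full-size case at about (322,173), with the red slab at (320,131) overlapping its front. The rest is at (456,178) and a look-alike small case at (295,263). The articulator, jar and brush are at (158,180), (221,264) and (403,255).

```bash
python3 - <<'E'
from h import *
im=cv2.imread('pics/top0.png').astype(int)
b,g,r=im[...,0],im[...,1],im[...,2]
def quad(m,name):
    m=m.astype(np.uint8); n,l,s,c=cv2.connectedComponentsWithStats(m); i=1+np.argmax(s[1:,4]); cs,_=cv2.findContours((l==i).astype(np.uint8),0,1)
    h=cv2.convexHull(cs[0]); q=cv2.approxPolyDP(h,3,True)[:,0]; print(name,s[i],c[i].round(1)); return q
w=np.zeros(b.shape,bool); w[100:225,230:400]=1
q=quad(w&(b>120)&(r<80)|w&(b>150)&(r>150),'lid')
for p in q: print(p,ray('top',*p,0.09).round(4))
q=quad(w&(b>120)&(r>140),'handle')
for p in q: print(p,ray('top',*p,0.125).round(4))
q=quad(w&(r>90)&(b<70),'slab')
for p in q: print(p,ray('top',*p,0.172).round(4))
w[:]=0; w[130:225,400:510]=1
q=quad(w&(r>110)&(b<130),'rest')
for p in q: print(p,ray('top',*p,0.012).round(4))
t=cv2.imread('pics/top0.png'); s=cv2.imread('pics/side0.png')
A=cv2.resize(t[105:215,260:500],None,fx=3.3,fy=3.3,interpolation=2);B=cv2.resize(s[145:235,240:420],None,fx=2.6,fy=2.6,interpolation=2)
B=cv2.copyMakeBorder(B,0,0,0,A.shape[1]-B.shape[1],0)
cv2.imwrite('pics/c.png',np.vstack([A,B])); print(A.shape,B.shape)
E
```

```text
lid [298 167  52  10 352] [323.4 171.8]
[349 170] [ 0.5788 -0.0642  0.09  ]
[342 174] [ 0.5699 -0.0496  0.09  ]
[298 174] [0.5676 0.0427 0.09  ]
[301 170] [0.5761 0.0366 0.09  ]
handle [298 167  52  11 373] [323.5 171.8]
[349 169] [ 0.5775 -0.0606  0.125 ]
[344 174] [ 0.5671 -0.0507  0.125 ]
[298 175] [0.5628 0.0415 0.125 ]
[300 170] [0.5729 0.0378 0.125 ]
slab [ 292  115   56   32 1437] [317.9 130.7]
[339 116] [ 0.6729 -0.0348  0.172 ]
[347 141] [ 0.6259 -0.0509  0.172 ]
[294 146] [0.6135 0.0488 0.172 ]
[293 118] [0.6663 0.0519 0.172 ]
rest [420 143  69  70 614] [455.1 171.3]
[487 156] [ 0.6275 -0.3973  0.012 ]
[487 203] [ 0.5169 -0.3987  0.012 ]
[476 211] [ 0.4976 -0.3726  0.012 ]
[420 199] [ 0.5228 -0.2393  0.012 ]
[431 144] [ 0.652  -0.2633  0.012 ]
(363, 792, 3) (234, 792, 3)
```

View pics/c.png

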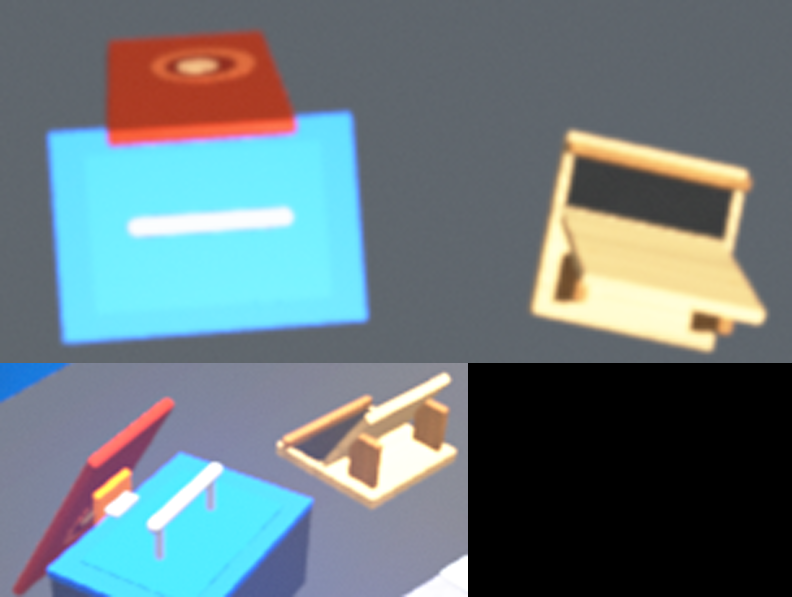

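The enlarged crop shows the lid corners at (48,131), (352,111), (368,320) and (64,343). The slab's top edge runs (110,143)–(297,132). The rest's corners are at (568,133), (750,170), (713,350) and (532,312). Next I'll turn these into poses.

```bash
python3 - <<'E'
from h import *
from scipy.optimize import least_squares
def px(x,y): return np.array([(x+.5)/3.3-.5+260,(y+.5)/3.3-.5+105])
def fit(name,loc,pix,x0):
    loc=np.array(loc);pix=np.array([px(*p) for p in pix])
    def W(q): c,s=np.cos(q[2]),np.sin(q[2]); return np.c_[q[0]+c*loc[:,0]-s*loc[:,1],q[1]+s*loc[:,0]+c*loc[:,1],loc[:,2]]
    o=least_squares(lambda q:(proj('top',W(q))-pix).ravel(),x0); print(name,o.x.round(4),np.degrees(o.x[2]).round(2),o.fun.round(1)); return o.x
fit('case',[[.067,.096,.09],[.067,-.096,.09],[-.065,-.096,.09],[-.065,.096,.09],[.001,.045,.13],[.001,-.045,.13]],[(48,131),(352,111),(368,320),(64,343),(136,227),(287,216)],[.57,0,0])
fit('rest',[[.055,.065,.022],[.055,-.065,.022],[-.065,-.065,.012],[-.065,.065,.012]],[(568,133),(750,170),(713,350),(532,312)],[.57,-.32,-.2])
t=np.radians(28);c,s=np.cos(t),np.sin(t)
# slab: origin on bench-foot centre; x thickness fwd
def L(x,y,z): return [c*x-s*z,y,.005*s+s*x+c*z]
fit('slab',[L(-.005,.055,.195),L(-.005,-.055,.195),L(.005,.055,0),L(.005,-.055,0)],[(110,143),(297,132),(107,41),(263,31)],[.7,0,0])
E
```

```text
case [ 0.5695 -0.0097  0.0969] 5.55 [ 0.6  0.7 -0.4  0.6 -0.4 -0.4  0.4 -0.5  0.3 -0.2 -0.5 -0.1]
rest [ 0.5786 -0.3177 -0.1685] -9.66 [ 0.4  1.9 -0.6  1.6 -0.4 -2.3  0.6 -1.3]
slab [0.7089 0.0067 0.097 ] 5.56 [-0.9  0.9  0.7  0.2  0.2 -0.7  0.1 -0.7]
```

```bash
cat >> h.py <<'E'
CASE=(0.5695,-0.0097,0.0969); SL=(0.7089,0.0067,0.097); TILT=np.radians(28)
def slabR(yaw,tilt):
    "slab rotation matrix and matching tool rotation matrix"
    S=(R.from_euler('z',yaw)*R.from_euler('y',-tilt)).as_matrix()
    z=-S[:,2]; y=S[:,0]; return S,np.c_[np.cross(y,z),y,z]
E
python3 - <<'E'
from h import *
exec(open('/dev/stdin').read()) if 0 else None
S,T=slabR(SL[2],TILT); o=np.array([SL[0],SL[1],.005*np.sin(TILT)])
for d in (.30,.24,.151): print(d,(o+S[:,2]*d).round(4),rel(o+S[:,2]*d,T))
from scipy.optimize import least_squares
def px(x,y): return np.array([(x+.5)/3.3-.5+260,(y+.5)/3.3-.5+105])
t=np.radians(32);c,s=np.cos(t),np.sin(t)
loc=np.array([[.065,.065,.022],[.065,-.065,.022],[-.065,-.065,.012],[-.065,.065,.012],[.01-s*.095,.06,.012+c*.095],[.01-s*.095,-.06,.012+c*.095]])
pix=np.array([px(*p) for p in [(568,133),(750,170),(713,350),(532,312),(567,209),(765,322)]])
def W(q): c,s=np.cos(q[2]),np.sin(q[2]); return np.c_[q[0]+c*loc[:,0]-s*loc[:,1],q[1]+s*loc[:,0]+c*loc[:,1],loc[:,2]]
for n in (4,): 
    o=least_squares(lambda q:(proj('top',W(q))-pix)[:n].ravel(),[.57,-.32,-.2]); print(o.x.round(4),o.fun.round(1)); print(((proj('top',W(o.x))[4:]+.5-[260,105])*3.3).round())
E
```

```text
0.3 [ 0.5687 -0.0069  0.2672] (array([ 53.25, -45.02,  -5.26]), array([-23.8,  18.5, -74.1]))
0.24 [ 0.5968 -0.0042  0.2143] (array([ 5.598e+01, -4.432e+01,  4.000e-02]), array([-23.8,  18.5, -74.1]))
0.151 [ 6.383e-01 -2.000e-04  1.357e-01] (array([ 60.03, -43.29,   7.9 ]), array([-23.8,  18.5, -74.1]))
[ 0.5736 -0.3169 -0.1688] [ 0.8 -0.2 -0.2 -0.5 -0.8 -0.2  0.2  0.8]
[[584. 277.]
 [764. 313.]]
```

Request:
{"fn": "play_rows", "kwargs": {"plan": [0,0,-6,0,0,0,0,53.2,-45,-5.3,-23.8,18.5,-74.1,0,53.2,-45,-5.3,-23.8,18.5,-74.1,0,53.2,-45,-5.3,-23.8,18.5,-74.1,0,53.2,-45,-5.3,-23.8,18.5,-74.1,0,53.2,-45,-5.3,-23.8,18.5,-74.1,0,53.2,-45,-5.3,-23.8,18.5,-74.1,0,53.2,-45,-5.3,-23.8,18.5,-74.1,0,53.2,-45,-5.3,-23.8,18.5,-74.1,0,53.2,-45,-5.3,-23.8,18.5,-74.1,0,53.2,-45,-5.3,-23.8,18.5,-74.1,0,53.2,-45,-5.3,-23.8,18.5,-74.1,0]}}

```text
clock: 2.5
eef_pos: [0.5643, -0.0133, 0.2685]
eef_rot: [0.652, 0.719, 0.18, 0.164]
contact_force: [0.6, -1.5, 0.8]
width: 0.501
grip_force: 0.0
```

```bash
python3 - <<'E'
from h import *
S,T=slabR(SL[2],TILT); o=np.array([SL[0],SL[1],.005*np.sin(TILT)])
im=snap('wrist','w1')
pts=[o+S@[x,y,.195] for x in(-.005,.005) for y in (-.055,.055)]
print(proj('wrist',pts).round(1))
print(rel(o+S[:,2]*.24,T),rel(o+S[:,2]*.151,T), arm.get_state()['joints'].round(2))
print(arm.find_in('wrist','slab')[:2])
E
```

```text
[[311.9 250. ]
 [312.3 136.5]
 [322.1 250. ]
 [323.6 136.6]]
(array([-0.14,  0.15,  6.22]), array([ 0.2, -0.4,  0.3])) (array([-0.2 ,  0.12, 15.12]), array([ 0.2, -0.4,  0.3])) [-0.18 -0.4   2.09  0.16  0.99 -0.34]
[{'bbox': [312.7, 116.0, 324.2, 240.5], 'p': 0.73}, {'bbox': [163.8, 79.2, 303.6, 260.1], 'p': 0.54}]
```

View pics/w1.png

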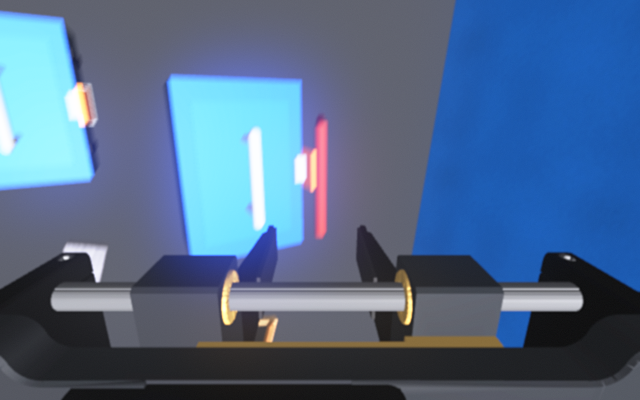

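The wrist view shows the slab's top edge as a red bar at u 316–327, v 116–240, between the fingers. It sits a little off my prediction, so I'll compare the lid and handle too.

```bash
python3 - <<'E'
from h import *
def cw(p,C=CASE): return R.from_euler('z',C[2]).apply(p)+[C[0],C[1],0]
print(proj('wrist',cw(np.array([[.067,.096,.09],[.067,-.096,.09],[-.065,.096,.09],[.001,.045,.13],[.001,-.045,.13]]))).round(1))
im=cv2.imread('pics/w1.png').astype(int); b,g,r=im[...,0],im[...,1],im[...,2]
m=((r>100)&(b<110)&(g<70)).astype(np.uint8); m[:,:312]=0; m[:,335:]=0
ys,xs=np.nonzero(m); print(ys.min(),ys.max()); 
for v in (125,145,165,185,205,225,235): print(v,xs[ys==v])
k=arm.calibration('wrist'); print(k['K'].round(1),np.round(k['world_from_camera'],3))
E
```

```text
[[298.4  91.4]
 [299.4 249.8]
 [167.   87.1]
 [253.2 144.7]
 [257.3 232.9]]Traceback (most recent call last):
  File "<stdin>", line 6, in <module>
    return umr_minimum(a, axis, None, out, keepdims, initial, where)
ValueError: zero-size array to reduction operation minimum which has no identity
```

```bash
python3 - <<'E'
from h import *
im=cv2.imread('pics/w1.png').astype(int)
print(im[106:130:2,321].tolist(), im[228:250:2,321].tolist()); print(im[180,308:336].tolist())
k=arm.calibration('wrist'); print(k['K'].round(1),np.round(k['world_from_camera'],3)); print(arm.get_state()['eef_pos'], arm.get_state()['qd'].round(3))
S,T=slabR(SL[2],TILT);o=np.array([SL[0],SL[1],.005*np.sin(TILT)])
def cw(p,C=CASE): return R.from_euler('z',C[2]).apply(p)+[C[0],C[1],0]
P=np.vstack([cw(np.array([[.067,.096,.09],[-.065,.096,.09],[.001,.045,.13],[.001,-.045,.13]])),[o+S@[-.005,.055,.195],o+S@[-.005,-.055,.195],o+S@[.005,.055,.195],o+S@[.005,-.055,.195]]])
E
```

```text
[[158, 107, 103], [159, 108, 104], [159, 108, 104], [157, 105, 106], [146, 90, 108], [135, 76, 110], [129, 69, 128], [131, 78, 171], [138, 93, 214], [146, 111, 239], [154, 125, 249], [160, 138, 253]] [[145, 132, 253], [144, 132, 253], [142, 129, 252], [143, 123, 244], [145, 118, 227], [144, 110, 174], [147, 107, 111], [146, 107, 105], [145, 106, 105], [144, 106, 104], [142, 105, 104]]
[[160, 130, 224], [162, 145, 235], [166, 176, 252], [174, 210, 255], [178, 230, 255], [179, 233, 255], [177, 231, 255], [169, 212, 255], [160, 172, 253], [154, 128, 243], [155, 115, 243], [157, 124, 249], [161, 134, 252], [163, 140, 253], [162, 141, 253], [158, 137, 253], [155, 128, 249], [152, 119, 237], [151, 111, 203], [154, 109, 160], [157, 110, 125], [158, 112, 115], [155, 109, 113], [155, 111, 116], [153, 109, 115], [151, 109, 115], [149, 109, 114], [149, 109, 114]]
[[310.4   0.  316.4]
 [  0.  310.4 195.3]
 [  0.    0.    1. ]] [[ 0.877 -0.029  0.479  0.477]
 [ 0.095 -0.968 -0.232  0.063]
 [ 0.47   0.249 -0.847  0.419]
 [ 0.     0.     0.     1.   ]]
[ 0.5647597  -0.00930393  0.2678514 ] [-0.1   -0.028  0.025 -0.014  0.032 -0.076]
```

Request:
{"fn": "play_rows", "kwargs": {"plan": [0,0.1,3,0.2,-0.4,0.3,0,0,0.1,4,0.2,-0.4,0.3,0,0,0.1,4,0.2,-0.4,0.3,0]}}

```text
clock: 2.98
eef_pos: [0.5826, -0.014, 0.2318]
eef_rot: [0.655, 0.717, 0.176, 0.163]
contact_force: [0.3, 0.4, 1.0]
width: 0.501
grip_force: 0.0
```

```bash
python3 - <<'E'
from h import *
arm.read_camera('wrist');arm.read_camera('wrist')
im=snap('wrist','w2'); P=lambda p:proj('wrist',p).round(1).tolist()
S,T=slabR(SL[2],TILT);o=np.array([SL[0],SL[1],.005*np.sin(TILT)])
def cw(p,C=CASE): return R.from_euler('z',C[2]).apply(p)+[C[0],C[1],0]
print('pred slab',P([o+S@[x,y,.195] for x in(-.005,.005) for y in (.055,-.055)]),'handle',P(cw(np.array([[.001,.045,.13],[.001,-.045,.13]]))),'lid',P(cw(np.array([[.067,.096,.09],[-.065,.096,.09]]))))
im=im[...,::-1].astype(int)
m=(im[...,2]>170)&(im[...,1]<165)&(im[...,0]<185); m[250:]=0; m[:,:312]=0;m[:,345:]=0
n,l,s,c=cv2.connectedComponentsWithStats(m.astype(np.uint8)); i=1+np.argmax(s[1:,4]); print('slab seen',s[i],c[i])
print('handle',[d['bbox'] for d in arm.find_in('wrist','slab')[:1]])
st=arm.get_state(); print(st['eef_pos'],st['qd'].round(3),rel(o+S[:,2]*.151,T))
E
```

```text
pred slab [[313.4, 127.1], [314.3, 258.0], [326.7, 127.1], [325.9, 258.0]] handle [[242.8, 141.7], [250.1, 242.1]] lid [[295.0, 80.5], [141.3, 76.0]]
slab seen [ 312  125   14  125 1545] [319.27831715 186.11650485]
handle [[309.8, 114.6, 325.8, 254.8]]
[ 0.58343043 -0.01416079  0.23424473] [ 0.001 -0.002 -0.     0.    -0.003 -0.001] (array([ 0.95,  0.32, 11.33]), array([-0.1,  0.4, -0.3]))
```

View pics/w2.png

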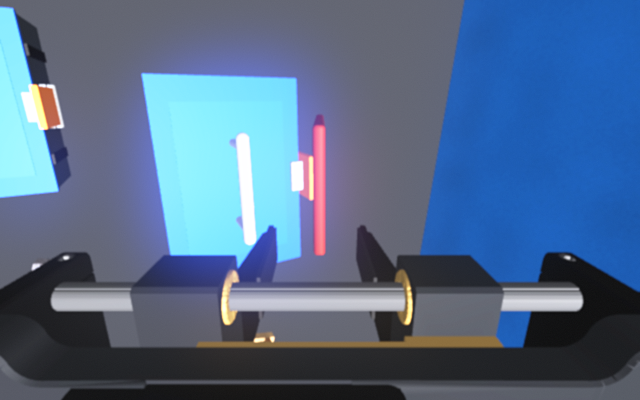

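The slab edge now sits at u 314–326, v 122–254, within about 4 px of my prediction. It is centred between the fingers apart from 1 cm along tool x, so I'll correct that and descend.

Request:
{"fn": "play_rows", "kwargs": {"plan": [1.1,0.3,0,-0.1,0.4,-0.3,0,1.1,0.3,1,-0.1,0.4,-0.3,0,1.1,0.3,3,-0.1,0.4,-0.3,0,1.1,0.3,5,-0.1,0.4,-0.3,0,1.1,0.3,7,-0.1,0.4,-0.3,0,1.1,0.3,9,-0.1,0.4,-0.3,0,1.1,0.3,10.5,-0.1,0.4,-0.3,0,1.1,0.3,11.3,-0.1,0.4,-0.3,0,1.1,0.3,11.3,-0.1,0.4,-0.3,0,1.1,0.3,11.3,-0.1,0.4,-0.3,0]}}

```text
clock: 4.42
eef_pos: [0.6378, 0.002, 0.1352]
eef_rot: [0.652, 0.719, 0.179, 0.163]
contact_force: [-0.0, -0.8, -0.0]
width: 0.504
grip_force: 0.0
```

```bash
python3 - <<'E'
from h import *
arm.read_camera('wrist')
im=snap('wrist','w3')
s=cv2.imread('pics/side0.png');im2=snap('side','s3')
S,T=slabR(SL[2],TILT);o=np.array([SL[0],SL[1],.005*np.sin(TILT)])
st=arm.get_state(); print(st['eef_pos'],st['contact_force'],st['qd'].round(3),rel(o+S[:,2]*.151,T))
B=cv2.resize(im2[110:260,220:400,::-1],None,fx=3,fy=3,interpolation=2);A=cv2.resize(im[:300,:,::-1],None,fx=.4,fy=.4)
A=cv2.copyMakeBorder(A,0,B.shape[0]-A.shape[0],0,0,0);cv2.imwrite('pics/d.png',np.hstack([B,A]))
E
```

```text
[0.63776286 0.00199123 0.13530272] [-0.30774501 -0.48516508 -0.00244615] [-0.002  0.     0.001 -0.    -0.002  0.001] (array([-0.22,  0.05, -0.02]), array([0., 0., 0.]))
```

View pics/d.png

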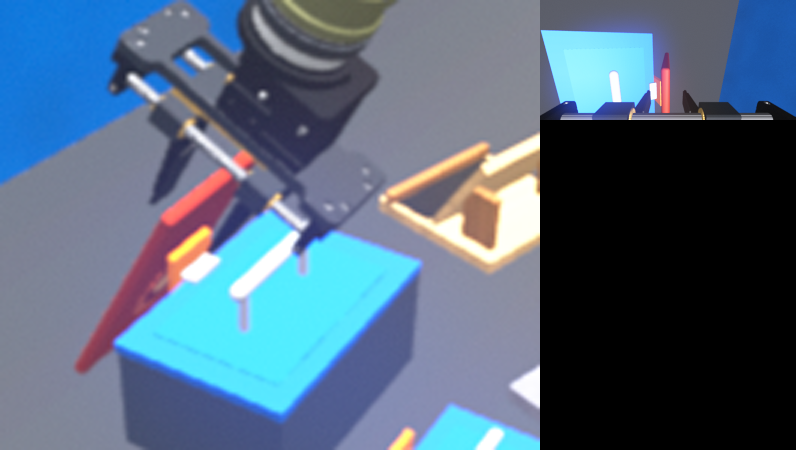

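In the side view one finger is on each side of the slab's upper part, clear of the handle at about (265,265). I'll close now.

Request:
{"fn": "play_rows", "kwargs": {"plan": [0,0,0,0,0,0,0.5,0,0,0,0,0,0,0.7,0,0,0,0,0,0,1,0,0,0,0,0,0,1,0,0,0,0,0,0,1,0,0,0,0,0,0,1]}}

```text
clock: 5.32
eef_pos: [0.6379, 0.0021, 0.1348]
eef_rot: [0.652, 0.719, 0.179, 0.163]
contact_force: [0.8, 0.3, 0.3]
width: 0.102
grip_force: 30.0
```

```bash
cat >> h.py <<'E'
RYAW=-0.1688; SEAT=np.array([.5736,-.3169,.012])+R.from_euler('z',RYAW).apply([.01,0,0])
GZ=.151; GY=.0  # TCP along the slab
def place(dx,dy,dz,tilt=32):
    S,T=slabR(RYAW,np.radians(tilt)); o=SEAT+R.from_euler('z',RYAW).apply([dx,dy,dz]); return o+S@[0,GY,GZ],T
E
python3 - <<'E'
from h import *
p=arm.get_state()['eef_pos']
for d in ([.03,0,.03],[.04,0,.13]): print(d,rel(p+d))
for a in ((.02,0,.14),(.02,0,.03),(.009,0,.006)): print(a,place(*a)[0],rel(*place(*a)))
E
```

```text
[0.03, 0, 0.03] (array([-0.29,  4.05, -1.25]), array([0., 0., 0.]))
[0.04, 0, 0.13] (array([-0.39,  9.62, -9.61]), array([0., 0., 0.]))
(0.02, 0, 0.14) [ 0.52429309 -0.30849703  0.28005526] (array([-29.81,  -5.82, -19.55]), array([-4. , -7.6, 13.2]))
(0.02, 0, 0.03) [ 0.52429309 -0.30849703  0.17005526] (array([-29.81, -10.99,  -9.84]), array([-4. , -7.6, 13.2]))
(0.009, 0, 0.006) [ 0.51344943 -0.30664904  0.14605526] (array([-29.52, -13.05,  -8.22]), array([-4. , -7.6, 13.2]))
```

Request:
{"fn": "play_rows", "kwargs": {"plan": [-0.1,1.5,-0.5,0,0,0,1,-0.3,4,-1.3,0,0,0,1,-0.3,6,-4,0,0,0,1,-0.4,8,-7,0,0,0,1,-0.4,9.6,-9.6,0,0,0,1,-1.5,9,-11,-0.2,-0.3,0.6,1,-4,8,-13,-0.5,-1,1.8,1,-7.5,6.5,-14,-1,-2,3.5,1,-11.5,4,-15,-1.6,-3,5.2,1,-15.5,2,-16,-2.1,-4,7,1,-19.5,0,-17,-2.7,-5,8.8,1,-23,-2,-18,-3.2,-6,10.3,1]}}

```text
clock: 6.82
eef_pos: [0.5556, -0.238, 0.281]
eef_rot: [0.719, 0.642, 0.177, 0.199]
contact_force: [0.1, -1.2, -3.5]
width: 0.106
grip_force: 30.0
```

```bash
python3 - <<'E'
from h import *
print(arm.get_state()['eef_pos'],arm.get_state()['width'],arm.get_state()['grip_force'],rel(*place(.02,0,.14)))
E
```

```text
[ 0.5556221  -0.23795535  0.28098465] 0.10575853476119955 30.000226199626923 (array([-7.36, -2.05, -1.1 ]), array([-1.1, -1.6,  2.8]))
```

Request:
{"fn": "play_rows", "kwargs": {"plan": [-2.5,-0.7,-0.4,-0.4,-0.5,1,1,-4.5,-1.3,-0.7,-0.7,-1,1.8,1,-6,-1.7,-0.9,-0.9,-1.3,2.3,1,-6.8,-2,-1.1,-1.1,-1.6,2.8,1,-6.8,-2,-1.1,-1.1,-1.6,2.8,1,-6.8,-2,-1.1,-1.1,-1.6,2.8,1]}}

```text
clock: 7.58
eef_pos: [0.5283, -0.3013, 0.2832]
eef_rot: [0.733, 0.621, 0.179, 0.212]
contact_force: [0.2, 0.7, -4.8]
width: 0.101
grip_force: 30.0
```

```bash
python3 - <<'E'
from h import *
arm.read_camera('top')
t=snap('top','t4'); s=snap('side','s4')
st=arm.get_state(); print(st['eef_pos'],st['qd'].round(3),st['contact_force'])
for a in ((.02,0,.14),(.02,0,.03),(.009,0,.006)):print(rel(*place(*a)))
r=R.from_quat(st['eef_rot']).as_matrix(); S=np.c_[r[:,1],-r[:,0],-r[:,2]]; o=st['eef_pos']+r[:,2]*GZ
S[:,1]=np.cross(S[:,2],S[:,0])
C=[o+S@[x,y,z] for z in (0,.195) for x in (-.005,.005) for y in (-.055,.055)]
for c,im in (('top',t),('side',s)):
    print(c,proj(c,C).round(0).tolist())
A=cv2.resize(t[90:260,380:540,::-1],None,fx=2.4,fy=2.4,interpolation=2);B=cv2.resize(s[60:230,300:470,::-1],None,fx=2.4,fy=2.4,interpolation=2)
cv2.imwrite('pics/e.png',np.hstack([A,B]))
E
```

```text
[ 0.52841436 -0.30124746  0.28333817] [-0.001 -0.    -0.001 -0.    -0.001  0.   ] [ 0.19426597  0.31497593 -4.48220618]
(array([-0.78, -0.42,  0.12]), array([ 0.3, -0.1,  0.2]))
(array([-0.78, -6.29,  9.43]), array([ 0.3, -0.1,  0.2]))
(array([-0.77, -8.5 , 10.87]), array([ 0.3, -0.1,  0.2]))
top [[506.0, 163.0], [452.0, 152.0], [508.0, 159.0], [453.0, 148.0], [549.0, 218.0], [480.0, 204.0], [552.0, 212.0], [482.0, 199.0]]
side [[390.0, 121.0], [361.0, 135.0], [387.0, 118.0], [359.0, 131.0], [435.0, 68.0], [404.0, 81.0], [432.0, 65.0], [401.0, 77.0]]
```

View pics/e.png

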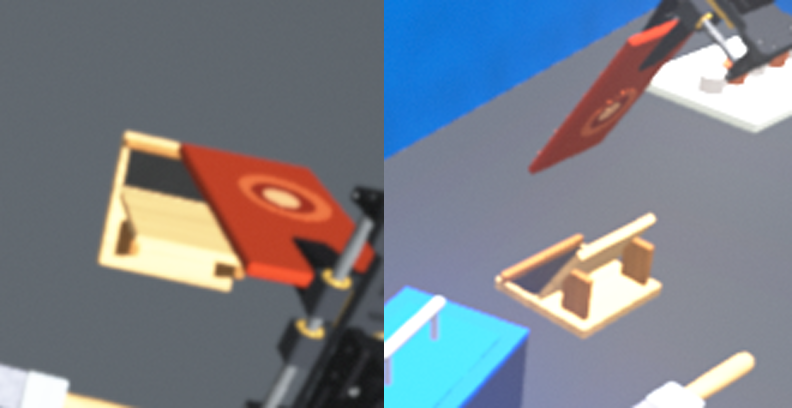

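The views match my model of the held slab: its foot is at (455,152)–(508,160) in the top camera, within about 2 px. I'll lower it towards the ledge.

Request:
{"fn": "play_rows", "kwargs": {"plan": [-0.5,-0.8,0.8,0.3,-0.1,0.2,1,-0.8,-2,2.5,0.3,-0.1,0.2,1,-0.8,-3.3,4.5,0.3,-0.1,0.2,1,-0.8,-4.5,6.5,0.3,-0.1,0.2,1,-0.8,-5.5,8.1,0.3,-0.1,0.2,1,-0.8,-6.3,9.4,0.3,-0.1,0.2,1,-0.8,-7,9.9,0.3,-0.1,0.2,1,-0.8,-7.6,10.3,0.3,-0.1,0.2,1,-0.8,-8.1,10.6,0.3,-0.1,0.2,1,-0.8,-8.3,10.7,0.3,-0.1,0.2,1,-0.8,-8.3,10.7,0.3,-0.1,0.2,1]}}

```text
clock: 9.1
eef_pos: [0.514, -0.3077, 0.1488]
eef_rot: [0.735, 0.619, 0.177, 0.211]
contact_force: [-0.4, 0.6, -3.9]
width: 0.102
grip_force: 30.0
```

```bash
python3 - <<'E'
from h import *
s=snap('side','s5');t=snap('top','t5')
st=arm.get_state(); print(st['eef_pos'],st['qd'].round(3),st['contact_force'])
for a in ((.009,0,.006),(.009,0,.0026),(.0065,0,.0026)):print(a,rel(*place(*a)))
B=cv2.resize(s[100:220,310:440,::-1],None,fx=3.5,fy=3.5,interpolation=2);A=cv2.resize(t[120:240,410:510,::-1],None,fx=3.4,fy=3.5,interpolation=2)
cv2.imwrite('pics/f.png',np.hstack([A,B]))
E
```

```text
[ 0.51414749 -0.30780539  0.14902884] [ 0.     0.    -0.004 -0.001  0.    -0.   ] [ 0.57367617 -0.49049401 -5.64245415]
(0.009, 0, 0.006) (array([ 0.1 , -0.23,  0.21]), array([ 0. ,  0.1, -0.1]))
(0.009, 0, 0.0026) (array([ 0.1 , -0.41,  0.49]), array([ 0. ,  0.1, -0.1]))
(0.0065, 0, 0.0026) (array([ 0.1 , -0.62,  0.36]), array([ 0. ,  0.1, -0.1]))
```

View pics/f.png

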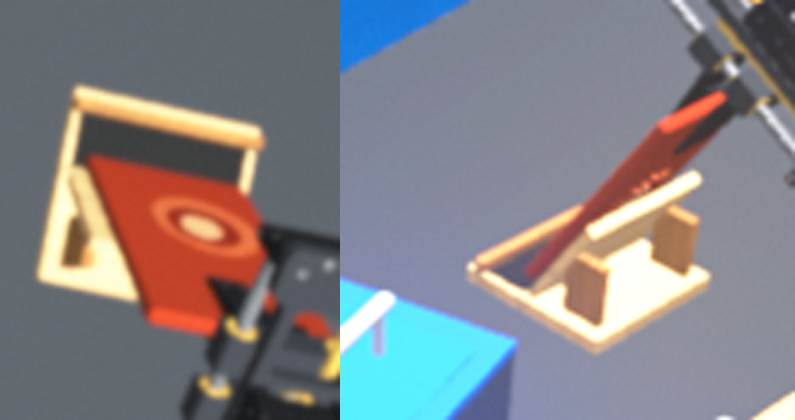

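The slab's foot hangs just above the ledge, behind the lip and parallel to the back plate. I'll lower it the last few millimetres slowly.

Request:
{"fn": "play_rows", "kwargs": {"plan": [0.1,-0.12,0.1,0,0,0,1,0.1,-0.23,0.2,0,0,0,1,0.1,-0.28,0.3,0,0,0,1,0.1,-0.35,0.4,0,0,0,1,0.1,-0.35,0.4,0,0,0,1]}}

```text
clock: 9.82
eef_pos: [0.5132, -0.3064, 0.143]
eef_rot: [0.735, 0.619, 0.177, 0.21]
contact_force: [-0.8, 0.1, -4.1]
width: 0.105
grip_force: 30.0
```

Request:
{"fn": "play_rows", "kwargs": {"plan": [0,-0.05,0.08,0,0,0,1,0,-0.1,0.15,0,0,0,1,0,-0.1,0.15,0,0,0,1]}}

```text
clock: 10.2
eef_pos: [0.5135, -0.3067, 0.142]
eef_rot: [0.735, 0.619, 0.178, 0.211]
contact_force: [-1.2, 0.9, -1.3]
width: 0.106
grip_force: 30.0
```

Request:
{"fn": "play_rows", "kwargs": {"plan": [0,-0.1,-0.07,0,0,0,1,0,-0.18,-0.12,0,0,0,1,0,-0.26,-0.16,0,0,0,1,0,-0.26,-0.16,0,0,0,1]}}

```text
clock: 10.7
eef_pos: [0.511, -0.3064, 0.1423]
eef_rot: [0.735, 0.619, 0.178, 0.212]
contact_force: [5.4, 0.3, -3.7]
width: 0.108
grip_force: 30.0
```

Force toward +x has risen to 5.4 N, so the slab is against the plate. Releasing.

Request:
{"fn": "play_rows", "kwargs": {"plan": [0,0.05,0,0,0,0,0.7,0,0.05,0,0,0,0,0.5,0,0.05,0,0,0,0,0.2,0,0.05,0,0,0,0,0.2]}}

```text
clock: 11.2
eef_pos: [0.5106, -0.3062, 0.1419]
eef_rot: [0.735, 0.619, 0.177, 0.211]
contact_force: [-0.1, -0.1, -0.1]
width: 0.38
grip_force: 0.0
```

```bash
python3 - <<'E'
from h import *
s=snap('side','s6');t=snap('top','t6')
st=arm.get_state(); print(st['eef_pos'],st['contact_force'],st['width'],st['grip_force'])
B=cv2.resize(s[100:220,310:440,::-1],None,fx=3.5,fy=3.5,interpolation=2);A=cv2.resize(t[120:240,410:510,::-1],None,fx=3.4,fy=3.5,interpolation=2)
cv2.imwrite('pics/g.png',np.hstack([A,B]))
E
```

```text
[ 0.51062098 -0.30606622  0.14176307] [ 0.42889097 -0.47680313  0.0982354 ] 0.3937106048748348 0.0
```

View pics/g.png

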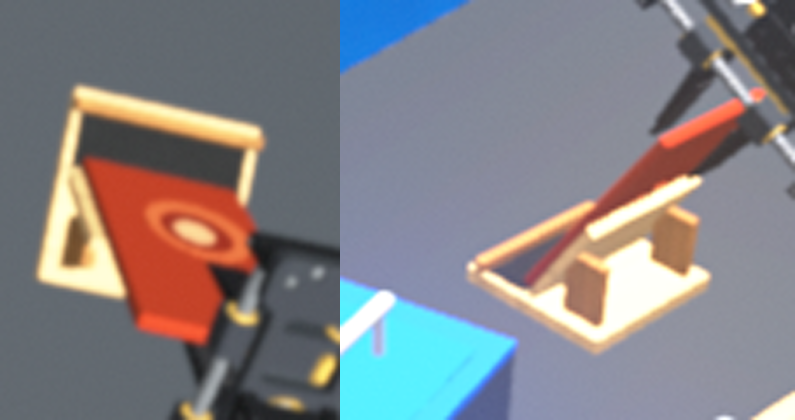

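The slab stands in the rest, flush against the plate, with the fingers open and clear. I'll retreat along the tool axis.

Request:
{"fn": "play_rows", "kwargs": {"plan": [0,0,-1,0,0,0,0.2,0,0,-3,0,0,0,0.2,0,0,-6,0,0,0,0.2,0,0,-9,0,0,0,0.2,0,0,-12,0,0,0,0.2,0,0,-14,0,0,0,0.2,0,0,-14,0,0,0,0.2]}}

```text
clock: 12.18
eef_pos: [0.4376, -0.2942, 0.2632]
eef_rot: [0.735, 0.619, 0.177, 0.213]
contact_force: [0.2, -1.1, -0.0]
width: 0.396
grip_force: 0.0
```

```bash
cat >> h.py <<'E'
def tgt(x,y,z,tilt=0,xo=0):
    "TCP in case frame, tool tilt deg (pointing forward)"
    _,T=slabR(CASE[2],np.radians(tilt)); return R.from_euler('z',CASE[2]).apply([x,y,z])+[CASE[0],CASE[1],0],T
E
python3 - <<'E'
from h import *
t=snap('top','t7')
print(arm.get_state()['eef_pos'])
for a in ((.045,0,.2),(.045,0,.1),(.105,0,.1)): print(a,rel(*tgt(*a)))
print([ (n,[np.round(d['bbox']).tolist() for d in arm.find_in('top',n)[:1]]) for n in ('slab','jar','brush','articulator')])
E
```

```text
[ 0.43753624 -0.29371293  0.26149305]
(0.045, 0, 0.2) (array([31.44,  7.36, 11.8 ]), array([ 31.9,   4.4, -14.9]))
(0.045, 0, 0.1) (array([31.45,  2.05, 20.28]), array([ 31.9,   4.4, -14.9]))
(0.105, 0, 0.1) (array([33.04,  6.95, 23.35]), array([ 31.9,   4.4, -14.9]))
[('slab', [[432.0, 168.0, 508.0, 226.0]]), ('jar', [[208.0, 250.0, 238.0, 280.0]]), ('brush', [[362.0, 237.0, 445.0, 275.0]]), ('articulator', [[127.0, 156.0, 192.0, 208.0]])]
```

Request:
{"fn": "play_rows", "kwargs": {"plan": [5,0,0,0,0,0,1,11,1,2,5,0.7,-2,1,17,3,5,13,1.8,-6,1,22,5,8,21,2.9,-10,1,27,6.5,10,28,3.9,-13,1,31.4,7.4,11.8,31.9,4.4,-14.9,1,31.4,7.4,11.8,31.9,4.4,-14.9,1,31.4,7.4,11.8,31.9,4.4,-14.9,1,31.4,7.4,11.8,31.9,4.4,-14.9,1]}}

```text
clock: 13.55
eef_pos: [0.6138, -0.0063, 0.2]
eef_rot: [0.673, 0.74, 0.0, -0.001]
contact_force: [-0.3, -0.2, 0.0]
width: 0.004
grip_force: 0.0
```

```bash
python3 - <<'E'
from h import *
arm.read_camera('wrist'); im=snap('wrist','w8')
print(arm.get_state()['eef_pos'],arm.get_state()['width'],arm.get_state()['qd'].round(2))
for a in ((.045,0,.2),(.045,0,.1),(.105,0,.1)): print(a,rel(*tgt(*a)))
P=tgt
print('tab pred',proj('wrist',[P(.073,y,.112)[0] for y in (.022,-.022)]).round(1).tolist())
print('claw',proj('wrist',[P(.058,y,.095)[0] for y in (.015,-.015)]).round(1).tolist(),'handle',proj('wrist',[P(.001,y,.13)[0] for y in (.045,-.045)]).round(1).tolist())
print('lid corner',proj('wrist',[P(.067,y,.09)[0] for y in (.096,-.096)]).round(1).tolist())
E
```

```text
[ 0.61390394 -0.0063966   0.20043417] 0.0023498172898924847 [ 0.  0. -0. -0.  0.  0.]
(0.045, 0, 0.2) (array([0.1 , 0.05, 0.04]), array([-0. , -0.1, -0.1]))
(0.045, 0, 0.1) (array([ 0.08,  0.05, 10.04]), array([-0. , -0.1, -0.1]))
(0.105, 0, 0.1) (array([ 0.09,  6.05, 10.04]), array([-0. , -0.1, -0.1]))
tab pred [[349.7, 174.7], [348.2, 222.9]]
claw [[331.1, 178.2], [330.7, 209.3]] handle [[260.2, 150.8], [265.6, 255.6]]
lid corner [[342.6, 84.4], [338.2, 282.3]]
```

View pics/w8.png

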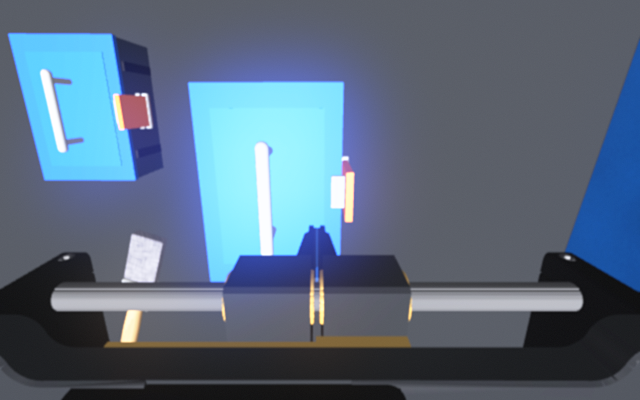

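The wrist view shows the orange tab at u 345–354, v 160–222. The closed fingers are behind it, on the lid side, with the handle well clear at (263,200). I'll descend to 100 mm and push forward.

Request:
{"fn": "play_rows", "kwargs": {"plan": [0.3,0,3,0,0,0,1,0.3,0,6,0,0,0,1,0.3,0,9,0,0,0,1,0.3,0,10,0,0,0,1,0.3,0,10,0,0,0,1,0.3,1,10,0,0,0,1,0.3,2,10,0,0,0,1,0.3,3,10,0,0,0,1]}}

```text
clock: 14.65
eef_pos: [0.6436, 0.0006, 0.1009]
eef_rot: [0.672, 0.741, -0.001, -0.002]
contact_force: [-7.6, -1.3, 3.4]
width: 0.003
grip_force: 3.6
```

Request:
{"fn": "play_rows", "kwargs": {"plan": [0,0.8,0,0,0,0,1,0,1.6,0,0,0,0,1,0,2.4,0,0,0,0,1,0,3.2,0,0,0,0,1,0,3.6,0,0,0,0,1,0,3.6,0,0,0,0,1]}}

```text
clock: 15.4
eef_pos: [0.6804, 0.0044, 0.0999]
eef_rot: [0.672, 0.741, 0.001, -0.001]
contact_force: [-1.2, 0.1, -1.3]
width: 0.008
grip_force: 0.0
```

```bash
python3 - <<'E'
from h import *
arm.read_camera('wrist'); 
st=arm.get_state(); print(st['eef_pos'],st['contact_force'])
print([(np.round(d['bbox']).tolist(),round(d['p'],2)) for d in arm.find_in('wrist','latch_tab')[:3]])
P=tgt
print('open tab pred',proj('wrist',[P(.073+.07*np.sin(1.45),y,.042+.07*np.cos(1.45))[0] for y in (.025,-.019)]).round(1).tolist())
print('base',proj('wrist',[P(.073,y,.042)[0] for y in (.025,-.019)]).round(1).tolist())
snap('side','s9'); print([(np.round(d['bbox']).tolist(),round(d['p'],2)) for d in arm.find_in('side','latch_tab')[:3]])
print('side open',proj('side',[P(.073+.07*np.sin(1.45),y,.042+.07*np.cos(1.45))[0] for y in (.025,-.019)]).round(1).tolist(),'shut',proj('side',[P(.073,y,.112)[0] for y in (.025,-.019)]).round(1).tolist())
for f in ('side0','s9'):
    im=cv2.imread(f'pics/{f}.png').astype(int)[150:260,235:330]; b,g,r=im[...,0],im[...,1],im[...,2]
    m=(r>150)&(g>70)&(g<190)&(b<100); ys,xs=np.nonzero(m); print(f,m.sum(),(xs.min()+235,xs.max()+235,ys.min()+150,ys.max()+150) if m.any() else '')
E
```

```text
[0.67995692 0.00440877 0.09969107] [-0.97080237  0.65788804 -0.08389168]
[([264.0, 184.0, 360.0, 246.0], 0.95)]
open tab pred [[359.2, 188.3], [356.9, 243.3]]
base [[266.3, 185.2], [268.7, 238.6]]
[([347.0, 258.0, 357.0, 271.0], 0.62), ([255.0, 198.0, 278.0, 215.0], 0.48)]
side open [[252.3, 210.2], [264.2, 200.4]] shut [[276.2, 197.6], [288.2, 187.6]]
side0 38 (np.int64(246), np.int64(304), np.int64(162), np.int64(230))
s9 25 (np.int64(251), np.int64(279), np.int64(150), np.int64(213))
```

The latch reads fully open: the detector box (264–360, 184–246) matches the open-lever prediction. Next is the handle.

```bash
python3 - <<'E'
from h import *
for a in ((.103,.003,.19),(.001,.003,.19),(.001,.003,.107)): print(a,rel(*tgt(*a)))
E
```

```text
(0.103, 0.003, 0.19) (array([-0.01, -0.79, -9.06]), array([-0.1, -0.1, -0. ]))
(0.001, 0.003, 0.19) (array([-1.000e-02, -1.099e+01, -9.040e+00]), array([-0.1, -0.1, -0. ]))
(0.001, 0.003, 0.107) (array([ -0.03, -10.98,  -0.74]), array([-0.1, -0.1, -0. ]))
```

Request:
{"fn": "play_rows", "kwargs": {"plan": [0,0,-4,0,0,0,0.5,0,-1,-9,0,0,0,0,0,-6,-9,0,0,0,0,0,-11,-9,0,0,0,0,0,-11,-9,0,0,0,0,0,-11,-6,0,0,0,0,0,-11,-3,0,0,0,0,0,-11,-0.8,0,0,0,0,0,-11,-0.8,0,0,0,0,0,-11,-0.8,0,0,0,1,0,-11,-0.8,0,0,0,1,0,-11,-0.8,0,0,0,1]}}

```text
clock: 17.1
eef_pos: [0.5708, -0.0064, 0.1087]
eef_rot: [0.672, 0.741, 0.001, -0.001]
contact_force: [-0.6, 0.2, 0.1]
width: 0.235
grip_force: 0.0
```

Request:
{"fn": "play_rows", "kwargs": {"plan": [0,0,0,0,0,0,1,0,0,0,0,0,0,1,0,0,0,0,0,0,1]}}

```text
clock: 17.48
eef_pos: [0.5704, -0.0063, 0.108]
eef_rot: [0.672, 0.741, 0.0, -0.001]
contact_force: [0.3, -0.0, 1.5]
width: 0.108
grip_force: 30.0
```

```bash
python3 - <<'E'
from h import *
for k in (1,.7):
  print(k)
  for th in range(0,76,5):
    t=np.radians(th); u=k*t; w=.017
    f=lambda t,u:np.array([66*np.cos(t)-43*np.sin(t)+17*np.sin(u),66*np.sin(t)+43*np.cos(t)-17*np.cos(u)])
    d=f(t,u)-f(0,0); print(th,'y %.2f z %.2f rx %.1f'%(d[0]/10,-d[1]/10,-k*th))
print(arm.get_state()['joints'].round(2))
E
```

```text
1
0 y 0.00 z -0.00 rx 0.0
5 y -0.25 z -0.57 rx -5.0
10 y -0.55 z -1.11 rx -10.0
15 y -0.90 z -1.62 rx -15.0
20 y -1.29 z -2.10 rx -20.0
25 y -1.72 z -2.55 rx -25.0
30 y -2.18 z -2.95 rx -30.0
35 y -2.68 z -3.32 rx -35.0
40 y -3.22 z -3.63 rx -40.0
45 y -3.77 z -3.91 rx -45.0
50 y -4.35 z -4.13 rx -50.0
55 y -4.94 z -4.30 rx -55.0
60 y -5.55 z -4.42 rx -60.0
65 y -6.17 z -4.48 rx -65.0
70 y -6.79 z -4.49 rx -70.0
75 y -7.40 z -4.45 rx -75.0
0.7
0 y 0.00 z -0.00 rx -0.0
5 y -0.30 z -0.56 rx -3.5
10 y -0.64 z -1.09 rx -7.0
15 y -1.03 z -1.59 rx -10.5
20 y -1.46 z -2.05 rx -14.0
25 y -1.92 z -2.47 rx -17.5
30 y -2.43 z -2.84 rx -21.0
35 y -2.95 z -3.16 rx -24.5
40 y -3.51 z -3.44 rx -28.0
45 y -4.09 z -3.66 rx -31.5
50 y -4.68 z -3.83 rx -35.0
55 y -5.28 z -3.94 rx -38.5
60 y -5.89 z -4.00 rx -42.0
65 y -6.50 z -4.01 rx -45.5
70 y -7.10 z -3.96 rx -49.0
75 y -7.70 z -3.85 rx -52.5
[-0.11  0.04  1.92  0.    1.18 -0.2 ]
```

Request:
{"fn": "play_rows", "kwargs": {"plan": [0,-0.25,-0.57,-5,0,0,1,0,-0.55,-1.11,-10,0,0,1,0,-0.9,-1.62,-15,0,0,1,0,-1.29,-2.1,-20,0,0,1,0,-1.72,-2.55,-25,0,0,1,0,-2.18,-2.95,-30,0,0,1,0,-2.18,-2.95,-30,0,0,1]}}

```text
clock: 18.35
eef_pos: [0.5483, -0.0086, 0.1378]
eef_rot: [0.65, 0.715, 0.193, 0.173]
contact_force: [1.4, 0.2, 2.4]
width: 0.107
grip_force: 30.0
```

```bash
python3 - <<'E'
from h import *
st=arm.get_state(); print(st['joints'].round(2),st['eef_pos'],R.from_quat(st['eef_rot']).as_matrix()[:,2].round(3),st['contact_force'])
w=lambda t:np.array([66*np.cos(t)-43*np.sin(t)+17*np.sin(t),66*np.sin(t)+43*np.cos(t)-17*np.cos(t)])
a=np.radians(30)
for th in range(35,81,5):
    d=w(np.radians(th))-w(a); y=np.array([np.cos(a),np.sin(a)]);z=np.array([np.sin(a),-np.cos(a)])
    print(th,(d@y/10).round(2),(d@z/10).round(2),30-th)
E
```

```text
[-0.19 -0.36  2.29  0.22  0.72 -0.42] [ 0.5482916  -0.00855245  0.13775944] [ 0.498  0.05  -0.866] [1.35848329 0.23300824 2.37738176]
35 -0.25 -0.57 -5
40 -0.55 -1.11 -10
45 -0.9 -1.62 -15
50 -1.29 -2.1 -20
55 -1.72 -2.55 -25
60 -2.18 -2.95 -30
65 -2.68 -3.32 -35
70 -3.22 -3.63 -40
75 -3.77 -3.91 -45
80 -4.35 -4.13 -50
```

```bash
python3 - <<'E'
import numpy as np
f=lambda t,u:np.array([66*np.cos(t)-43*np.sin(t)+17*np.sin(u),66*np.sin(t)+43*np.cos(t)-17*np.cos(u)])
a=np.radians(30)
for th in range(35,81,5):
    u=30+(th-30)*.6
    d=f(np.radians(th),np.radians(u))-f(a,a); y=np.array([np.cos(a),np.sin(a)]);z=np.array([np.sin(a),-np.cos(a)])
    print(th,(d@y/10).round(2),(d@z/10).round(2),30-u)
E
```

```text
35 -0.31 -0.56 -3.0
40 -0.67 -1.09 -6.0
45 -1.07 -1.58 -9.0
50 -1.52 -2.04 -12.0
55 -2.0 -2.44 -15.0
60 -2.51 -2.81 -18.0
65 -3.05 -3.12 -21.0
70 -3.62 -3.38 -24.0
75 -4.2 -3.59 -27.0
80 -4.8 -3.75 -30.0
```

Request:
{"fn": "play_rows", "kwargs": {"plan": [0,-0.31,-0.56,-3,0,0,1,0,-0.67,-1.09,-6,0,0,1,0,-1.07,-1.58,-9,0,0,1,0,-1.52,-2.04,-12,0,0,1,0,-2,-2.44,-15,0,0,1,0,-2.51,-2.81,-18,0,0,1,0,-3.05,-3.12,-21,0,0,1,0,-3.62,-3.38,-24,0,0,1,0,-3.62,-3.38,-24,0,0,1]}}

```text
clock: 19.48
eef_pos: [0.5007, -0.0132, 0.1497]
eef_rot: [0.599, 0.659, 0.337, 0.304]
contact_force: [-3.1, 0.1, 4.2]
width: 0.104
grip_force: 30.0
```

```bash
python3 - <<'E'
from h import *
st=arm.get_state(); r=R.from_quat(st['eef_rot']).as_matrix();print(st['joints'].round(2),R.from_quat(st['eef_rot']).as_matrix()[:,2].round(3),st['contact_force'])
bar=st['eef_pos']-.017*r[:,2]-[CASE[0],CASE[1],0]; b=R.from_euler('z',-CASE[2]).apply(bar)-[-.065,0,.082]
print(b,np.hypot(b[0],b[2]),np.degrees(np.arctan2(b[2],b[0])-np.arctan2(43,66)))
E
```

```text
[-0.34 -0.74  2.64  0.81  0.49 -1.02] [ 0.805  0.08  -0.588] [-3.05904076  0.09429044  4.16624149]
[-0.01753396  0.00315325  0.07771252] 0.07966602253386973 69.62966318638695
```

The lid is at about 70°. I'll release the bar gently and back off.

Request:
{"fn": "play_rows", "kwargs": {"plan": [0,0,0,0,0,0,0.6,0,0,0,0,0,0,0.3,0,0,0,0,0,0,0.3,0,0,0,0,0,0,0.3,0,0,-1,0,0,0,0.3,0,0,-2,0,0,0,0.3,0,0,-2,0,0,0,0.3]}}

```text
clock: 20.35
eef_pos: [0.4845, -0.015, 0.1608]
eef_rot: [0.599, 0.66, 0.336, 0.305]
contact_force: [0.3, 0.2, -0.2]
width: 0.354
grip_force: 0.0
```

```bash
python3 - <<'E'
from h import *
st=arm.get_state(); print(st['joints'].round(2),st['eef_pos'],R.from_quat(st['eef_rot']).as_matrix()[:,2].round(3),st['contact_force'],st['width'])
r=R.from_quat(st['eef_rot']).inv().apply([[0,0,10],[-10,0,0]]);print(r.round(2))
E
```

```text
[-0.37 -0.84  2.66  0.74  0.56 -0.95] [ 0.48446929 -0.01499118  0.16080338] [ 0.805  0.079 -0.588] [ 0.29200018  0.19805605 -0.19554457] 0.35360734055829
[[ 0.02  8.09 -5.88]
 [ 0.96 -5.86 -8.05]]
```

Request:
{"fn": "play_rows", "kwargs": {"plan": [0,0,-1,0,0,0,0.3,0,0,-2,0,0,0,0.3,0,0,-2.5,0,0,0,0.3,0,0,-2.5,0,0,0,0.3]}}

```text
clock: 20.85
eef_pos: [0.4644, -0.0169, 0.1751]
eef_rot: [0.599, 0.66, 0.336, 0.304]
contact_force: [-0.2, 0.6, 0.8]
width: 0.348
grip_force: 0.0
```

```bash
python3 - <<'E'
from h import *
st=arm.get_state(); print(st['joints'].round(2),st['eef_pos'],st['contact_force'])
r=R.from_quat(st['eef_rot']).as_matrix()
b=R.from_euler('z',-CASE[2]).apply(st['eef_pos']-[CASE[0],CASE[1],0])-[-.065,0,.082]; print('tcp rel hinge',b)
for u in (.3,.355,.4): print(u)
snap('side','s10'); print([(np.round(d['bbox']).tolist(),round(d['p'],2)) for d in arm.find_in('side','lid')[:2]],[(np.round(d['bbox']).tolist(),round(d['p'],2)) for d in arm.find_in('side','slab')[:2]])
t=np.radians(70);print('pred lid side',proj('side',[tgt(-.065+.132*np.cos(t)*k-.008*np.sin(t),y,.082+.132*np.sin(t)*k+.008*np.cos(t))[0] for k in(0,1) for y in (-.096,.096)]).round(0).tolist())
snap('top','t10'); print([(n,[(np.round(d['bbox']).tolist(),round(d['p'],2)) for d in arm.find_in('top',n)[:2]]) for n in ('slab','lid','latch_tab','jar','brush','articulator')])
E
```

```text
[-0.4  -0.97  2.69  0.68  0.67 -0.88] [ 0.46437951 -0.01687056  0.17511496] [-0.16086696  0.55420845  0.8227086 ]
tcp rel hinge [-0.0403211   0.00303332  0.09311496]
0.3
0.355
0.4
[([339.0, 246.0, 413.0, 310.0], 0.76), ([295.0, 145.0, 366.0, 250.0], 0.63)] [([372.0, 126.0, 435.0, 175.0], 0.58), ([254.0, 200.0, 283.0, 215.0], 0.54)]
pred lid side [[363.0, 201.0], [318.0, 252.0], [348.0, 146.0], [296.0, 191.0]]
[('slab', [([433.0, 166.0, 507.0, 228.0], 0.85), ([273.0, 176.0, 377.0, 216.0], 0.3)]), ('lid', [([273.0, 175.0, 376.0, 218.0], 0.96), ([260.0, 240.0, 313.0, 287.0], 0.8)]), ('latch_tab', [([311.0, 109.0, 331.0, 141.0], 0.81), ([288.0, 241.0, 303.0, 246.0], 0.65)]), ('jar', [([207.0, 250.0, 237.0, 278.0], 0.9), ([434.0, 166.0, 508.0, 227.0], 0.29)]), ('brush', [([362.0, 238.0, 444.0, 271.0], 0.62)]), ('articulator', [([127.0, 156.0, 194.0, 203.0], 0.84)])]
```

```bash
python3 -c "
from h import *
print(arm.job_done())"
```

```text
the job is handed in; nothing more can be done
None
```

I stood the slab in the rest, flipped the latch fully open and raised the lid to about 70°, where it stays. I handed the job in at about 21 s; no verdict came back, but the final camera checks matched all three and showed the articulator, jar and brush in place.

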